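# Stamp a sprocket in the hand lever marking press

## Robot

A 6-joint arm with a two-finger parallel gripper is mounted at the origin on a cart in front of the work surface, level with it; the furniture and walls round the work are solid. World frame = base frame: x ahead of the robot, y to its left, z up, the work surface at z = 0. Lengths are in mm, angles in rad, forces in N, time in s.
With the tool pointing down it reaches from about 350 to 875 mm from the base axis. Payload 4.2 kg.
Tool frame: the origin (TCP) lies at the very end of the fingers, on their centre line; the grasp point (between the pads) lies 19 mm behind it (pinch_z is the distance from the TCP to the grasp point, in mm); z points along the fingers, y is the line along which they close (so a half turn about z gives the same grasp; the last joint's range is limited). The gripper opens to 85 mm and grips with 20 to 120 N. Pads are 22 mm wide; open, the fingers measure 114 mm over their backs; the gripper's body (76 mm by 85 mm) begins 54 mm behind the grasp point. The pads swing forward as they close: fully open they stand 13 mm farther back than shut.
Start: joints at [1.506, 0.385, 0.008, 0, -1.194, -0.259], TCP at [198.825, 592.51, 231.312] pointing down, gripper open.
Joint ranges: [-3.14, 3.14], [-1.21, 2.06], [-1.07, 1.41], [-3.16, 2.05], [-2.99, -0.16], [-3.1, 3.1]. Speed limits (rad/s): [2.79, 2.79, 3.14, 3.14, 3.14, 3.14].

## Interface

Orientations are given as a unit quaternion [x, y, z, w].
In Python, from bench import * gives the robot as it stands.
- The arm moves only by the tool arm_command, never from a script. Its argument "steps" is one flat list of numbers, 4 for each row, row after row: the shift along the tool's x, y, z in m, then the turn about the tool's z in rad. In form: [tx, ty, tz, roll, tx, ty, tz, roll, ...]. A call has 1 to 20 rows; each row shifts and turns the commanded pose from where the row before left it, along the tool's axes as they then stand; what a row does not reach is not made up. A row lasts 1/8 s, in which the tool goes at most 62.5 mm and 10.7 degrees, less where a joint would pass 70% of its speed; a pose out of reach is approached as far as the arm can. A call with a gripper value outside its range is refused whole. "grip" is the finger opening in m, from 0 to 0.0854, set as the call begins (left out, the last holds). The fingers move at their own pace and stop on an object; the grip force is fixed at half the most. Time passes only in rows, so rows that do not move let the fingers close. It gives the time, the measured TCP pose, the force, the opening and the grip force at its end, in the units of the state.
- read_state(): the state, without advancing time (a new reading comes with each control period).
- get_image(name): name is "scene" or "top" or "wrist"; returns the picture (480x640x3 uint8, red, green, blue); there is no depth.
- get_calibration(name): a dict with "camera_matrix" (3x3 intrinsics, pixels), "k1" (the pictures are not rectified: a ray, as slopes to the right and down, at radius r is drawn at 1 + k1 r^2 times it, then the intrinsics apply), "cam_to_world" (4x4, takes a point from camera to world coordinates). Camera axes: x right, y down, z forward; pixel columns grow to the right and rows downward; lengths in mm; the calibration is good to about 2 mm. A picture is of the moment at which its call begins: read the wrist's pose just before it. get_calibration takes no time and is no camera call; for the wrist camera it gives the pose at the moment of the call.
- job_done(): hands the job in; it is judged then, once.
The state is a dict: "clock": time; "joints": joint angles; "joint_vel": joint speeds; "joint_efforts": joint torques, N m; "position": TCP position; "ee_rot": TCP orientation; "contact_force": force on the tool from outside, world axes, zero at the start; "wrist_torque": the same for the moment, N m; "gripper_width": finger opening in mm; "grasp_force": force on a finger pad.
Only numpy, scipy, OpenCV 4.12 (cv2) and the standard library are available. Lean on these libraries where they do the work, as an engineer would, in place of code of your own. Each camera call takes 0.05 s, during which the arm holds its last target. There are 200 camera calls.

## Task

Lay the loose toothed sprocket flat in the round nest of the blue marking press, hub upwards, and let go of it. Then swing the press's red-knobbed lever down to its stop to stamp the hub, and let the lever return all the way up, leaving the sprocket lying in the nest. Do not pull the press with the nest empty, and leave the other things on the counter where they are.

Things in the scene. Friction and masses are not known exactly. Their poses are not given: they have to be found in the camera images.
- sprocket_center (a point): Grey steel sprocket, the only loose toothed wheel: toothed disc 72 mm across, 6 mm thick, and on it a round hub 36 mm across, its top 20 mm above the underside; 0.15 to 0.3 kg. It lies hub up, left or right of the press. Grip the hub from above, fingertips just over the disc. The point is on its axis, 10 mm above its underside; z is its axis, up out of the hub.
- press_nest (a point): Centre of the nest floor of the blue press fixed to the counter; 22 mm above the counter. A bright rim, inner diameter 84 mm, stands 5 mm above the floor. Axes are the press's: x from the nest towards the hinge (away from the robot, give or take the yaw), z up. The base, 235 x 130 mm, ends 65 mm before the nest centre.
- press_hinge (a point): Middle of the lever's hinge axis, which runs along the press's y: 115 mm behind the nest centre (press +x) and 77 mm above the counter, between blue cheeks 64 mm wide over all and 93 mm high. Axes as for the nest. The lever is a dark 22 mm square bar up to 135 mm from the hinge, then a 14 mm round rod. A brass stamp 115 mm from the hinge sticks out 33.5 mm from its centre line.
- lever_knob (a point): Centre of the red ball knob, 36 mm across, on the lever's end, 180 mm from the hinge axis. It swings in the upright plane of the press's x axis: from straight above the hinge (257 mm over the counter) down towards the robot, to 65 mm in front of the nest centre, 77 mm over the counter. Fingers that close along the press's y can pinch it; it turns between them, so they can keep pointing down.
- press_lever (a joint): Swing of the lever in rad: 0 = upright, at rest; 1.571 = level, at its stop, the stamp just over the hub. A spring returns it: about 1.3 N at the knob to start, 4 to 5 N at the stop. Let go, it flies up, so ride up with it or keep clear. It cannot reach its stop if the sprocket lies on the nest's rim.
- grease_tin: Bystander: green tin with a pale grey lid, 73 mm across, 48 mm high, at the side of the press where the sprocket is not. Origin under its centre.
- small_box: Bystander: small open blue carton, 76 x 87 x 64 mm. Origin under its centre.
- spare_sleeve: Bystander: white sleeve with black cap lying down, 169 x 100 x 42 mm. Origin under its centre.
- pliers: Bystander: pliers with red grips, 146 mm long, 12 mm high. Origin under its centre.
- sprocket: The same sprocket; origin at the centre of its underside.
Not all that is in view belongs to the job. What is shaped like the sprocket but orange is not meant.

How it is judged (in metres and radians):
On the way, in this order (a step that is already met when the one before it is completed fails the run):
1. the sprocket lies flat inside the nest, let go, with the lever still up (horizontal distance between sprocket_center and press_nest below 0.01 m and z of sprocket_center in the frame of press_nest below 0.013 m and angle between sprocket_center's own z axis and vertical below 0.06 rad and contact force between the fingers and sprocket below 0.1 N and value of joint press_lever below 0.12 rad), for 0.2 s.
2. the lever is at its stop (within 0.08 rad) with the sprocket in the nest (horizontal distance between sprocket_center and press_nest below 0.01 m and z of sprocket_center in the frame of press_nest below 0.013 m and angle between sprocket_center's own z axis and vertical below 0.06 rad and value of joint press_lever above 1.49 rad), for 0.1 s.
3. the lever is back up with the sprocket still in the nest (horizontal distance between sprocket_center and press_nest below 0.01 m and z of sprocket_center in the frame of press_nest below 0.013 m and angle between sprocket_center's own z axis and vertical below 0.06 rad and value of joint press_lever below 0.12 rad), for 0.2 s.
At the end, for the whole second after the job is handed in: The sprocket lies flat and at rest in the nest, hub up: its axis within 10 mm of the nest centre, its centre less than 13 mm above the nest floor, tilted less than 0.06 rad. The lever is back within 0.12 rad of upright and still (all of step 3 and velocity of joint press_lever below 0.1 rad/s and linear speed of sprocket below 0.02 m/s); the robot touches nothing.
It fails at once if the lever is pulled past 0.8 rad while the sprocket is not lying in the nest (value of joint press_lever above 0.8 rad and not (horizontal distance between sprocket_center and press_nest below 0.01 m and z of sprocket_center in the frame of press_nest below 0.013 m and angle between sprocket_center's own z axis and vertical below 0.06 rad)).
It fails at once if the grease tin, small box, sleeve or pliers is moved more than 30 mm (distance of any of grease_tin, small_box, spare_sleeve, pliers from where it was at the start of the episode above 0.03 m).
It also fails if it takes over 72 s, if anything falls off the work surface, if the arm or the gripper's body presses on something with over 40 N, if the wrist force passes 120 N, or if a joint passes its speed limit or range.

## Working session

There is one attempt and no reset: what is moved stays moved. The work goes in short steps, Python scripts to look and compute and a tool call to move; the robot and the scene stay as the last step left them, time stands still between calls to the robot, and variables do not carry over. Pictures are saved under pics/ and viewed, at most 10 in all, crops included, and the job is handed in when it is done.

Besides the shell and the picture viewer there is one more tool, called after "Emit:" in YAML: its name, and indented under it one key for each argument. arm_command: Moves the arm, as the interface text tells. Its arguments: {"type":"object","properties":{"steps":{"type":"array","items":{"type":"number"}},"grip":{"type":"number"}},"required":["steps"]}

```bash
mkdir -p pics
cat > h.py <<'E'
from bench import *
import numpy as np, cv2
from scipy.spatial.transform import Rotation as R
def save(n,f):
    im=get_image(n); cv2.imwrite('pics/'+f,im[:,:,::-1]); return im
def px2w(c,u,v,z):
    K=np.array(c['camera_matrix']);T=np.array(c['cam_to_world'])
    x=np.array([(u-K[0,2])/K[0,0],(v-K[1,2])/K[1,1]]);s=x.copy()
    for _ in range(20): s=x/(1+c['k1']*(s@s))
    d=T[:3,:3]@np.r_[s,1];o=T[:3,3]
    return o+d*(z-o[2])/d[2]
def w2px(c,p):
    K=np.array(c['camera_matrix']);T=np.array(c['cam_to_world'])
    q=T[:3,:3].T@(np.array(p)-T[:3,3]);s=q[:2]/q[2];s=s*(1+c['k1']*(s@s))
    return K[:2,:2]@s+K[:2,2]
def st():
    s=read_state();print(s['clock'],np.round(s['position'],1),np.round(R.from_quat(s['ee_rot']).as_matrix(),3).tolist(),s['gripper_width'],np.round(s['contact_force'],1));return s
E
python3 - <<'E'
from h import *
st();save('top','top.png');save('scene','scene.png')
for n in('top','scene'):print(get_calibration(n))
E
```

```text
0.0 [198.6 592.  230.2] [[0.948, -0.318, -0.001], [-0.318, -0.948, -0.002], [0.0, 0.002, -1.0]] 85.38327802372639 [-0.2  0.5 -0.7]
{'camera_matrix': array([[596.2089532 ,   0.        , 319.77883719],
       [  0.        , 596.2089532 , 245.01966267],
       [  0.        ,   0.        ,   1.        ]]), 'k1': -0.033015782316452996, 'cam_to_world': array([[ 2.28380909e-02, -8.33782440e-01,  5.51620580e-01,
        -3.06903321e+02],
       [-9.99695260e-01, -1.38744138e-02,  2.04178180e-02,
        -8.55251545e+00],
       [-9.37060598e-03, -5.51918783e-01, -8.33845218e-01,
         1.49538241e+03],
       [ 0.00000000e+00,  0.00000000e+00,  0.00000000e+00,
         1.00000000e+00]])}
{'camera_matrix': array([[485.03107814,   0.        , 319.89033588],
       [  0.        , 485.03107814, 239.53510813],
       [  0.        ,   0.        ,   1.        ]]), 'k1': 0.022301198597469027, 'cam_to_world': array([[ 7.41311187e-01, -4.89069896e-01,  4.59639381e-01,
        -7.93984992e+01],
       [-6.71040536e-01, -5.53090368e-01,  4.93756664e-01,
        -6.18107965e+02],
       [ 1.27405942e-02, -6.74463996e-01, -7.38197802e-01,
         1.13768273e+03],
       [ 0.00000000e+00,  0.00000000e+00,  0.00000000e+00,
         1.00000000e+00]])}
```

View pics/top.png

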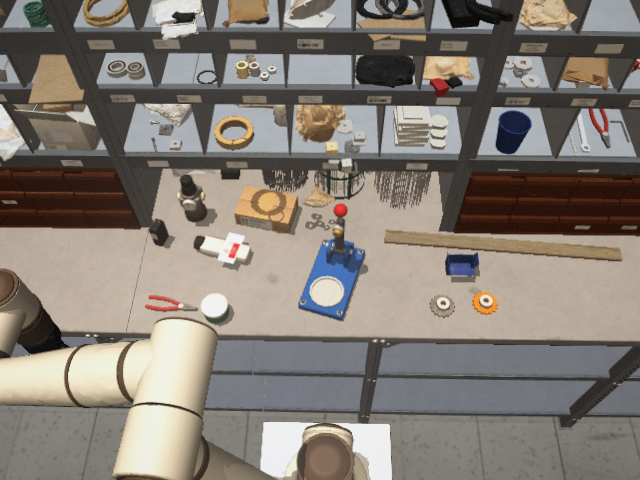

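View pics/scene.png

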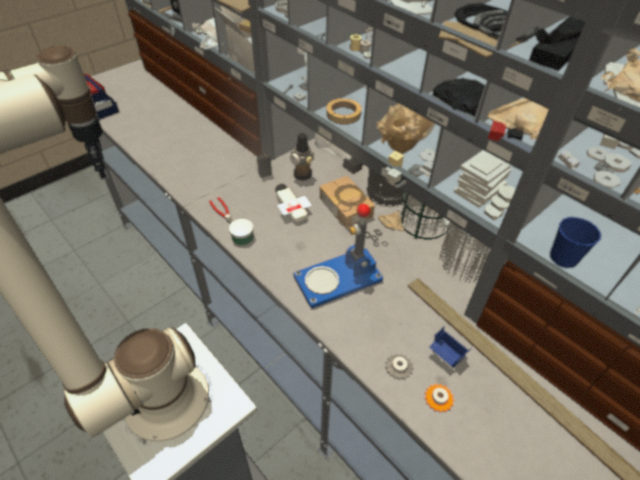

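The top view shows the grey sprocket at about (442,306), the orange one at (485,302), the nest at (326,291), the knob at (340,210) and the tin at (214,307). The scene view agrees: sprocket (399,366), nest (322,281).

Run:
```python
from h import *
c=get_calibration('top');d=get_calibration('scene')
for n,u,v,z in[('spr',442,305,15),('nest',326,291,24),('knob',340,210,257),('tin',214,306,48),('orange',485,302,15),('box',462,265,30)]:print(n,px2w(c,u,v,z).round(1))
for n,u,v,z in[('spr',399,365,15),('nest',322,281,24),('knob',364,210,257)]:print(n,px2w(d,u,v,z).round(1))
s=st();cw=get_calibration('wrist');M=R.from_quat(s['ee_rot']).as_matrix();T=cw['cam_to_world']
print(M.T@(T[:3,3]-s['position']),(M.T@T[:3,:3]).round(3),cw['camera_matrix'])
im=cv2.imread('pics/top.png');a=cv2.resize(im[190:330,280:510],None,fx=3.4,fy=3.4,interpolation=cv2.INTER_CUBIC);cv2.imwrite('pics/t2.png',a)
```

```text
spr [ 477.4 -317.9   15. ]
nest [511.5   6.4  24. ]
knob [622.  -28.1 257. ]
tin [445.8 311.7  48. ]
orange [ 488.9 -439.2   15. ]
box [ 600.3 -384.    30. ]
spr [ 480.6 -319.9   15. ]
nest [509.9   2.6  24. ]
knob [625.2 -27.9 257. ]
0.1 [198.7 592.  230.3] [[0.948, -0.318, -0.001], [-0.318, -0.948, -0.002], [0.0, 0.002, -1.0]] 85.49236566602514 [-0.3 -0.7  0.4]
[  79.18290571   -0.65681579 -142.42942923] [[ 0.    -0.951 -0.311]
 [ 1.     0.     0.001]
 [-0.001 -0.311  0.951]] [[389.32871022   0.         313.63693616]
 [  0.         389.32871022 233.20690654]
 [  0.           0.           1.        ]]
```

View pics/t2.png

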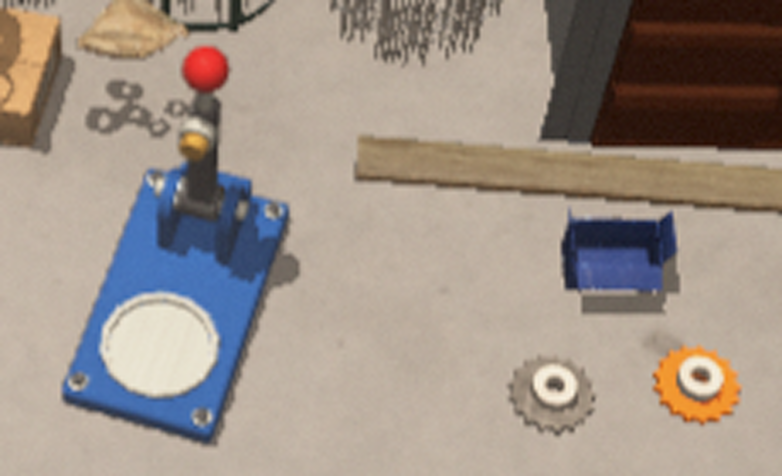

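Refined reading from the crop: hub at (443,303), knob and nest as before. Nest to knob is 118 mm (115 expected), so the press yaw is about -0.28 rad. I'll go above the sprocket next.

Emit:
arm_command:
  steps: [0.0388,0.0336,0,0,0.0388,0.0336,0,0,0.0388,0.0336,0,0,0.0388,0.0336,0,0,0.0388,0.0336,0,0,0.0388,0.0336,0,0,0.0388,0.0336,0,0,0.0388,0.0336,0,0,0.0388,0.0336,0,0,0.0388,0.0336,0,0,0.0166,0.0439,0.005,0,0.0166,0.0439,0.005,0,0.0166,0.0439,0.005,0,0.0166,0.0439,0.005,0,0.0166,0.0439,0.005,0,0.0166,0.0439,0.01,0,0.0166,0.0439,0.01,0,0.0166,0.0439,0.01,0,0.0166,0.0439,0.01,0,0.0166,0.0439,0.01,0]
  grip: 0.0854

```text
clock: 2.6
position: [477.1, -320.0, 155.6]
ee_rot: [0.987, -0.161, -0.0, -0.0]
contact_force: [1.7, 1.1, -0.3]
gripper_width: 85.6
grasp_force: 0.0
```

Emit:
arm_command:
  steps: [0,0,0.01,0,0,0,0.01,0,0,0,0,0,0,0,0,0]

```text
clock: 3.1
position: [477.9, -317.6, 136.9]
ee_rot: [0.987, -0.16, 0.0, 0.0]
contact_force: [0.8, 0.6, 0.5]
gripper_width: 85.2
grasp_force: 0.0
```

Run:
```python
from h import *
s=st();im=save('wrist','w1.png');c=get_calibration('wrist')
import json;json.dump({k:np.array(v).tolist() for k,v in c.items()},open('w1.json','w'))
for z in(6,20):print(w2px(c,[479,-319,z]))
```

```text
3.1 [ 477.9 -317.6  136.9] [[0.949, -0.317, 0.001], [-0.317, -0.949, -0.0], [0.001, 0.0, -1.0]] 85.1554325002373 [0.8 0.6 0.5]
[315.37259617 218.50102489]
[315.47350535 224.00284231]
```

View pics/w1.png

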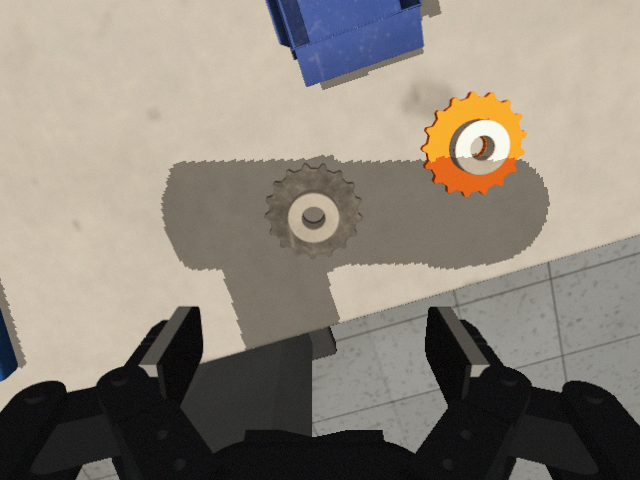

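The hub top is at (314,217) and the disc centre at (313,211), which puts the sprocket about 7 mm ahead in tool x. Descending now.

Emit:
arm_command:
  steps: [0.007,0,0.02,0,0,0,0.03,0,0,0,0.03,0,0,0,0.025,0,0,0,0.015,0,0,0,0.008,0,0,0,0,0,0,0,0,0]

```text
clock: 4.15
position: [484.8, -320.9, 9.3]
ee_rot: [0.987, -0.161, 0.001, 0.0]
contact_force: [-0.1, -0.4, -0.4]
gripper_width: 85.6
grasp_force: 0.0
```

Emit:
arm_command:
  steps: [0,0,0,0,0,0,0,0,0,0,0,0,0,0,0,0,0,0,0,0,0,0,0,0]
  grip: 0.02

```text
clock: 4.9
position: [484.4, -320.8, 9.0]
ee_rot: [0.987, -0.161, 0.0, 0.0]
contact_force: [-0.1, 1.7, 5.4]
gripper_width: 32.8
grasp_force: 59.4
```

Emit:
arm_command:
  steps: [0,0,-0.01,0,0,0,-0.03,0,0,0,-0.04,0,0,0,0,0,0,0,0,0]

```text
clock: 5.52
position: [483.0, -320.1, 87.3]
ee_rot: [0.987, -0.162, -0.001, -0.001]
contact_force: [-0.2, 0.3, -3.6]
gripper_width: 33.1
grasp_force: 60.2
```

Run:
```python
from h import *
s=st();im=save('wrist','w2.png')
```

```text
5.525 [ 483.  -320.1   87.3] [[0.948, -0.319, -0.002], [-0.319, -0.948, 0.001], [-0.002, -0.001, -1.0]] 33.13897088402662 [-0.2  0.3 -3.6]
```

View pics/w2.png

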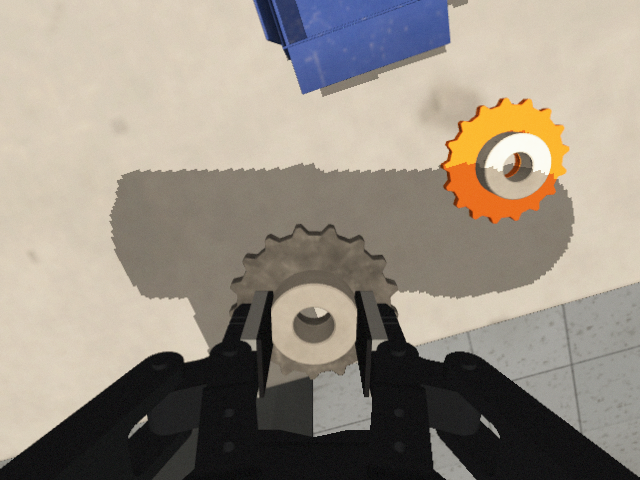

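The sprocket is held on the hub (hub centre (314,323), disc about (314,300)). Next I carry it to just short of the nest and look.

Emit:
arm_command:
  steps: [-0.0088,-0.0175,-0.0155,0,-0.0158,-0.0316,-0.0155,0,-0.0158,-0.0316,-0.0155,0,-0.0158,-0.0316,-0.0155,0,-0.0158,-0.0316,0,0,-0.0158,-0.0316,0,0,-0.0158,-0.0316,0,0,-0.0158,-0.0316,0,0,-0.0158,-0.0316,0,0,-0.0158,-0.0316,0,0,-0.007,-0.0141,0,0,0,0,0,0,0,0,0,0]

```text
clock: 7.2
position: [434.5, 28.5, 149.8]
ee_rot: [0.987, -0.162, -0.001, 0.0]
contact_force: [-0.9, -0.4, -2.9]
gripper_width: 33.0
grasp_force: 60.3
```

Run:
```python
from h import *
s=st();im=save('wrist','w3.png');c=get_calibration('wrist')
print(s['joints'])
import json;json.dump({k:np.array(v).tolist() for k,v in c.items()},open('w3.json','w'))
M=R.from_quat(s['ee_rot']).as_matrix()
# same grasp view as w2: offsets in tool frame
p=s['position']
for u,v,o in((314,323,11),(314,300,-3)):print(M.T@(px2w(c,u,v,p[2]+o)-p))
```

```text
7.2 [434.5  28.5 149.8] [[0.948, -0.319, -0.001], [-0.319, -0.948, -0.001], [-0.001, 0.001, -1.0]] 32.970602595968856 [-0.9 -0.4 -2.9]
[ 4.41216186e-01  1.47471412e-01 -5.52851185e-01 -1.72450402e-05
 -8.71886238e-01  8.05161130e-01]
[  0.0514048   -0.30221747 -11.00035675]
[ 2.53276888 -0.28395122  2.99712538]
```

View pics/w3.png

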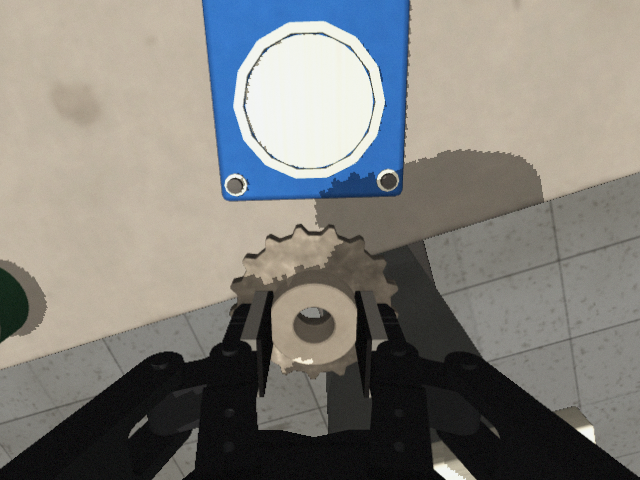

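The nest's bright rim spans columns 234–385 and rows 21–179, centred near (309.5,100). The base's front edge runs from (228,201) to (402,194).

Run:
```python
from h import *
import json
c={k:np.array(v) for k,v in json.load(open('w3.json')).items()}
P=[px2w(c,*q,27) for q in((234,101),(385,99),(309,21),(309,179))]
print(np.round(P,1)); n=(P[0]+P[1])/2;m=(P[2]+P[3])/2;print(n,m,np.linalg.norm(P[0]-P[1]),np.linalg.norm(P[2]-P[3]))
n=np.array([n@[0,0,0],0,0])if 0 else (n+m)/2
a,b=px2w(c,228,200,20),px2w(c,402,194,20);e=b-a;print('edge',a,b,np.linalg.norm(e)); yaw=np.arctan2(e[1],e[0])+np.pi/2;print('yaw',yaw)
# screws line, side edge
a2,b2=px2w(c,235,185,22),px2w(c,388,180,22);e=b2-a2;print('yaw screws',np.arctan2(e[1],e[0])+np.pi/2)
f=(a+b)/2+65*np.array([np.cos(yaw),np.sin(yaw),0]);print('from edge',f)
t=get_calibration('top');print('hinge dir',np.arctan2(-28-n[1],623.5-n[0]))
h=n+115*np.array([np.cos(yaw),np.sin(yaw),0]);h[2]=257;print(n,h,w2px(t,h),w2px(get_calibration('scene'),h),w2px(t,[n[0],n[1],22]))
```

```text
[[529.2  51.2  27. ]
 [499.3 -41.6  27. ]
 [557.7  -9.7  27. ]
 [465.7  21.7  27. ]]
[514.26270647   4.80968798  27.        ] [511.6846692    6.00162485  27.        ] 97.54368886737905 97.18308364285099
edge [468.71482589  81.98389753  20.        ] [433.1804829  -37.26214269  20.        ] 124.42792146110732
yaw -0.2896133987254432
yaw screws -0.2918117035337686
from edge [513.24068736   3.79806397  20.        ]
hinge dir -0.29351209524337285
[512.97368784   5.40565641  27.        ] [623.18443848 -27.43624431 257.        ] [339.73203469 209.62874171] [363.33368203 210.25836253] [326.36585418 290.90034684]
```

Edge, screws and lever all give yaw -0.29. The nest is at (512.7, 5) and the knob at (623,-28). I'll turn the tool 90° so the camera stays clear of the lever.

Emit:
arm_command:
  steps: [0,0,0,0.08,0,0,0,0.16,0,0,0,0.175,0,0,0,0.175,0,0,0,0.175,0,0,0,0.175,0,0,0,0.175,0,0,0,0.175,0,0,0,0.16,0,0,0,0.08,0,0,0,0]

```text
clock: 8.62
position: [434.8, 28.4, 150.2]
ee_rot: [-0.6, 0.8, 0.0, -0.0]
contact_force: [0.4, -0.1, -3.7]
gripper_width: 32.7
grasp_force: 60.3
```

Run:
```python
from h import *
s=st();M=R.from_quat(s['ee_rot']).as_matrix();print(M.T@(np.array([512.7,5,60])-s['position']))
```

```text
8.625 [434.8  28.4 150.2] [[-0.28, -0.96, -0.0], [-0.96, 0.28, -0.0], [0.0, 0.0, -1.0]] 32.749666127879365 [ 0.4 -0.1 -3.7]
[  0.61550843 -81.34353294  90.15736357]
```

Emit:
arm_command:
  steps: [0,-0.008,0,0,0,-0.016,0,0,0,-0.02,0,0,0,-0.02,0.01,0,0,-0.0125,0.02,0,0,-0.005,0.03,0,0,0,0.03,0,0,0,0.012,0,0,0,0,0,0,0,0,0]

```text
clock: 9.88
position: [514.3, 6.6, 49.4]
ee_rot: [-0.601, 0.8, -0.001, 0.001]
contact_force: [0.7, -0.2, -2.6]
gripper_width: 33.0
grasp_force: 60.4
```

Run:
```python
from h import *
s=st();im=save('wrist','w4.png')
```

```text
9.875 [514.3   6.6  49.4] [[-0.279, -0.96, 0.002], [-0.96, 0.279, 0.0], [-0.001, -0.002, -1.0]] 32.985029263201554 [ 0.7 -0.2 -2.6]
```

View pics/w4.png

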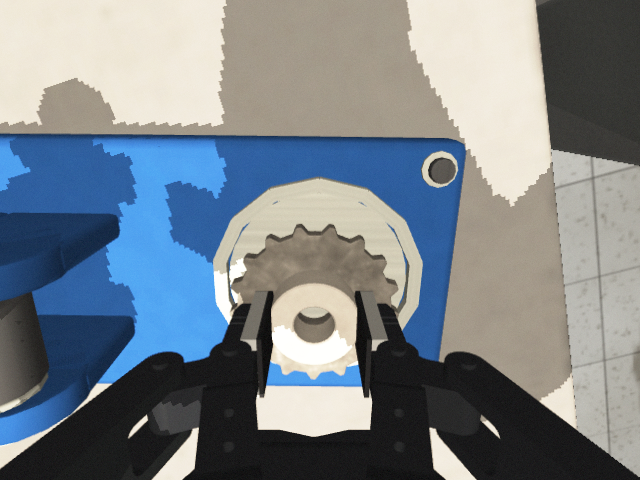

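The sprocket hangs over the nest. The rim spans columns 213–423 (centre 318) and the sprocket is at 314, so I shift about 1.5 mm in +y and 2 mm in +x, then lower.

Emit:
arm_command:
  steps: [0.002,0.0014,0.004,0,0,0,0.006,0,0,0,0.004,0,0,0,0.003,0,0,0,0,0,0,0,0,0]

```text
clock: 10.68
position: [511.3, 4.9, 31.3]
ee_rot: [-0.6, 0.8, -0.0, 0.0]
contact_force: [-0.4, -0.6, -3.1]
gripper_width: 32.9
grasp_force: 60.4
```

Emit:
arm_command:
  steps: [0,0,0.0005,0,0,0,0,0]

```text
clock: 10.92
position: [511.3, 4.9, 31.1]
ee_rot: [-0.6, 0.8, -0.0, 0.0]
contact_force: [-0.6, 0.8, 0.2]
gripper_width: 33.2
grasp_force: 60.7
```

Emit:
arm_command:
  steps: [0,0,0,0,0,0,0,0,0,0,0,0,0,0,-0.01,0,0,0,-0.02,0,0,0,-0.03,0,0,0,-0.03,0,0,-0.001,0,0,0,0,0,0]
  grip: 0.055

```text
clock: 12.05
position: [511.8, 4.5, 120.8]
ee_rot: [-0.6, 0.8, 0.0, -0.0]
contact_force: [-0.2, 0.4, 0.1]
gripper_width: 54.8
grasp_force: 0.0
```

Run:
```python
from h import *
s=st();im=save('wrist','w5.png');c=get_calibration('wrist')
print(w2px(c,[512.7,5,42]),w2px(c,[512.7,5,28]))
```

```text
12.05 [511.8   4.5 120.8] [[-0.28, -0.96, -0.0], [-0.96, 0.28, 0.0], [-0.0, 0.0, -1.0]] 54.782128897429544 [-0.2  0.4  0.1]
[310.94162436 245.92876617] [311.06782243 238.43405079]
```

View pics/w5.png

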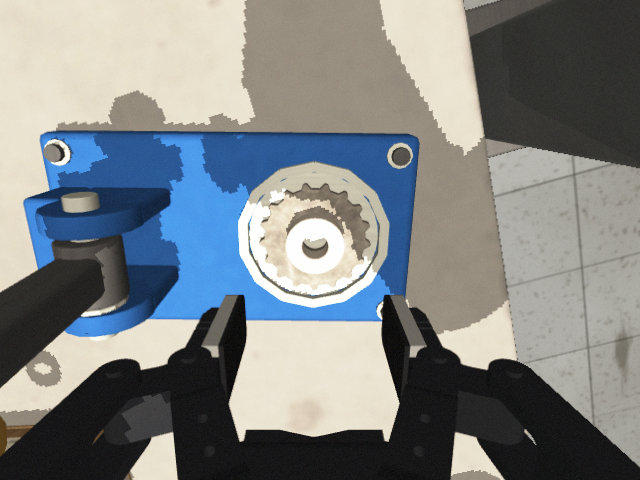

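The sprocket lies flat inside the nest: hub (314,245), rim centre (313,235), teeth clear of the rim on all sides. Next: up, turn back, and over the knob.

Emit:
arm_command:
  steps: [0,0,-0.02,0,0,0,-0.035,0,0,0,-0.035,0,0,0,-0.035,0,0,0,-0.035,0,0,0,-0.02,0,0,0,-0.01,-0.08,0,0,0,-0.16,0,0,0,-0.174,0,0,0,-0.175,0,0,0,-0.175,0,0,0,-0.175,0,0,0,-0.175,0,0,0,-0.175,0,0,0,-0.16,0,0,0,-0.115,0,0,0,0]
  grip: 0.07

```text
clock: 14.22
position: [511.8, 4.6, 309.6]
ee_rot: [0.989, -0.145, -0.001, 0.0]
contact_force: [0.7, 0.0, 0.0]
gripper_width: 69.9
grasp_force: 0.0
```

Run:
```python
from h import *
s=st();M=R.from_quat(s['ee_rot']).as_matrix();print(s['joints'],M.T@(np.array([622.9,-27.7,238])-s['position']))
im=save('wrist','w6.png');c=get_calibration('wrist')
hsv=cv2.cvtColor(im,cv2.COLOR_RGB2HSV);m=((hsv[...,0]<8)|(hsv[...,0]>172))&(hsv[...,1]>150)&(hsv[...,2]>60)
n,l,stt,ce=cv2.connectedComponentsWithStats(m.astype('uint8'))
for i in range(1,n):
  if stt[i,4]>200:print(stt[i],ce[i])
print('pred',w2px(c,[622.9,-27.7,257]))
```

```text
14.225 [511.8   4.6 309.6] [[0.958, -0.287, -0.002], [-0.287, -0.958, -0.001], [-0.002, 0.001, -1.0]] 69.91784979747719 [0.7 0.  0. ]
[ 3.26253434e-01  1.43044078e-01 -1.26717028e-01 -2.80194505e-04
 -1.30356126e+00  9.53399794e-01] [115.79865278  -1.06549766  71.32036035]
[ 273    0   79   66 4403] [311.66363843  28.93368158]
[ 15 119  30  50 627] [ 29.84210526 143.15629984]
pred [312.38130003  21.05317057]
```

Emit:
arm_command:
  steps: [0.01,-0.001,0,0,0.025,0,0,0,0.03,0,0,0,0.03,0,0,0,0.015,0,0,0,0.006,0,0.01,0,0,0,0.02,0,0,0,0.022,0,0,0,0.015,0,0,0,0.005,0,0,0,0,0,0,0,0,0]

```text
clock: 15.78
position: [624.1, -27.6, 239.8]
ee_rot: [0.99, -0.144, 0.001, -0.0]
contact_force: [0.5, -0.3, -1.0]
gripper_width: 70.1
grasp_force: 0.0
```

Emit:
arm_command:
  steps: [0,0,0,0,0,0,0,0,0,0,0,0,0,0,0,0,0,0,0,0]
  grip: 0.025

```text
clock: 16.4
position: [623.8, -28.0, 239.7]
ee_rot: [0.99, -0.144, 0.0, 0.0]
contact_force: [-0.7, -2.0, 5.2]
gripper_width: 33.2
grasp_force: 59.4
```

Run:
```python
from h import *
s=st()
# arc rows, with ease; tool x along press x
th=np.pi/2*(1-np.cos(np.linspace(0,np.pi,21)))/2
x=-180*np.sin(th);z=180*np.cos(th)
print(np.round(np.c_[np.diff(x),-np.diff(z)],1).tolist())
```

```text
16.4 [623.8 -28.  239.7] [[0.958, -0.286, 0.001], [-0.286, -0.958, -0.001], [0.001, 0.0, -1.0]] 33.19687606037708 [-0.7 -2.   5.2]
[[-1.7, 0.0], [-5.2, 0.1], [-8.5, 0.5], [-11.5, 1.4], [-14.1, 2.7], [-16.2, 4.6], [-17.6, 6.9], [-18.1, 9.6], [-17.8, 12.2], [-16.6, 14.6], [-14.6, 16.6], [-12.2, 17.8], [-9.6, 18.1], [-6.9, 17.6], [-4.6, 16.2], [-2.7, 14.1], [-1.4, 11.5], [-0.5, 8.5], [-0.1, 5.2], [-0.0, 1.7]]
```

Emit:
arm_command:
  steps: [-0.0017,0,0,0,-0.0052,0,0.0001,0,-0.0085,0,0.0005,0,-0.0115,0,0.0014,0,-0.0141,0,0.0027,0,-0.0162,0,0.0046,0,-0.0176,0,0.0069,0,-0.0181,0,0.0096,0,0,0,0,0]

```text
clock: 17.52
position: [533.0, 0.2, 214.0]
ee_rot: [0.99, -0.144, 0.0, -0.001]
contact_force: [-0.3, -0.4, 0.3]
gripper_width: 25.0
grasp_force: 0.0
```

The opening went to 25 mm with no grip force, so the knob slipped out. I'll take one combined picture.

Run:
```python
from h import *
s=st();t=get_image('top');sc=get_image('scene');w=get_image('wrist')
for n,im in(('top',t),('scene',sc),('wrist',w)):
  hsv=cv2.cvtColor(im,cv2.COLOR_RGB2HSV);m=((hsv[...,0]<6)|(hsv[...,0]>174))&(hsv[...,1]>170)&(hsv[...,2]>90)
  k,l,q,ce=cv2.connectedComponentsWithStats(m.astype('uint8'))
  print(n,[(q[i].tolist(),ce[i].round(1).tolist()) for i in range(1,k) if q[i,4]>60])
a=cv2.resize(t[180:330,270:400],None,fx=4,fy=4)[:600,:400]
b=cv2.resize(sc[190:320,280:410],(400,300),interpolation=cv2.INTER_CUBIC);w2=cv2.resize(w,(400,300))
cv2.imwrite('pics/c1.png',np.hstack([cv2.resize(a,(400,600)),np.vstack([b,w2])])[:,:,::-1])
```

```text
17.525 [5.33e+02 2.00e-01 2.14e+02] [[0.959, -0.285, 0.001], [-0.285, -0.959, 0.002], [0.0, -0.003, -1.0]] 25.042555068300736 [-0.3 -0.4  0.3]
top [([430, 79, 19, 12, 144], [439.5, 84.1]), ([589, 109, 13, 24, 73], [594.2, 120.5]), ([146, 306, 32, 4, 63], [161.3, 307.9])]
scene [([489, 123, 15, 17, 155], [496.8, 131.5]), ([348, 208, 12, 11, 92], [353.2, 212.8])]
wrist [([242, 11, 152, 161, 19176], [317.5, 91.1])]
```

View pics/c1.png

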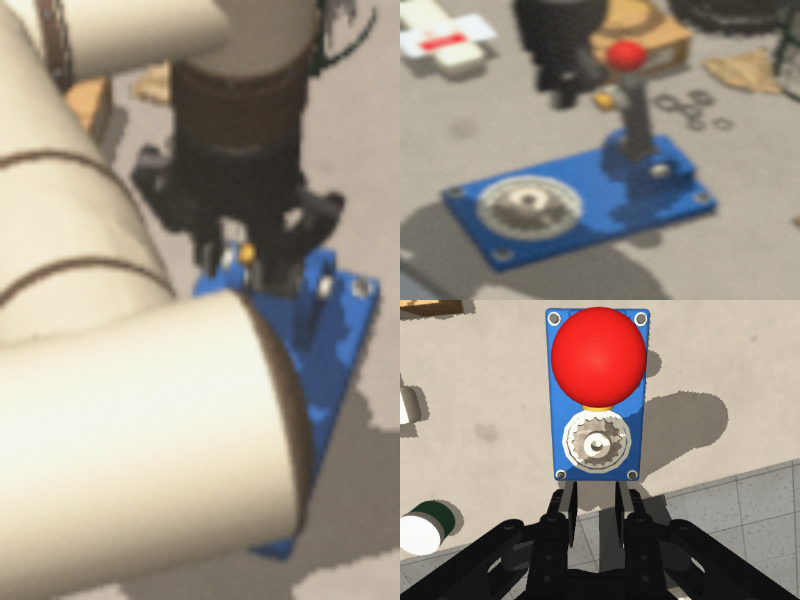

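The knob is back near upright (wrist picture: knob (318,91)) and the sprocket is still in the nest. Next try: pads deeper over the knob and slower.

Emit:
arm_command:
  steps: [0,0,-0.01,0,0,0,-0.009,0,0,0,0,0,0,0,0,0]
  grip: 0.075

```text
clock: 18.18
position: [534.5, -1.1, 231.9]
ee_rot: [0.989, -0.145, -0.0, -0.0]
contact_force: [-0.5, -0.6, -0.3]
gripper_width: 74.6
grasp_force: 0.0
```

Emit:
arm_command:
  steps: [0.01,0.001,0,0,0.02,0,0,0,0.025,0,0,0,0.022,0,0,0,0.012,0,0,0,0.005,0,0,0,0,0,0,0,0,0,0,0]

```text
clock: 19.18
position: [623.9, -28.7, 232.2]
ee_rot: [0.99, -0.144, 0.0, -0.0]
contact_force: [-0.2, 0.0, 0.8]
gripper_width: 74.9
grasp_force: 0.0
```

Emit:
arm_command:
  steps: [0,0,0,0,0,0,0,0,0,0,0,0,0,0,0,0,0,0,0,0,0,0,0,0,0,0,0,0]
  grip: 0.015

```text
clock: 20.05
position: [624.7, -28.4, 232.6]
ee_rot: [0.99, -0.144, 0.001, -0.0]
contact_force: [-1.4, 4.0, 4.6]
gripper_width: 33.3
grasp_force: 59.5
```

Emit:
arm_command:
  steps: [-0.002,0,0,0,-0.004,0,0,0,-0.005,0,0.0003,0,-0.005,0,0.0004,0,0,0,0,0,0,0,0,0]

```text
clock: 20.8
position: [610.3, -24.0, 232.0]
ee_rot: [0.99, -0.144, 0.002, -0.0]
contact_force: [3.3, 4.7, 3.9]
gripper_width: 33.3
grasp_force: 59.5
```

Emit:
arm_command:
  steps: [-0.0109,0,0.0013,0,-0.0106,0,0.002,0,-0.0105,0,0.0025,0,-0.0103,0,0.0032,0,-0.0101,0,0.0038,0,0,0,0,0]

```text
clock: 21.55
position: [559.7, -8.7, 219.8]
ee_rot: [0.99, -0.144, 0.002, -0.001]
contact_force: [2.5, 4.5, 7.1]
gripper_width: 33.6
grasp_force: 61.2
```

Emit:
arm_command:
  steps: [-0.0099,0,0.0044,0,-0.0096,0,0.005,0,-0.0092,0,0.0056,0,0,0,0,0]

```text
clock: 22.05
position: [532.1, -0.4, 204.2]
ee_rot: [0.99, -0.144, 0.002, -0.001]
contact_force: [2.5, 5.4, 4.9]
gripper_width: 33.6
grasp_force: 62.8
```

Emit:
arm_command:
  steps: [-0.0089,0,0.0061,0,-0.0086,0,0.0066,0,-0.0081,0,0.0071,0,0,0,0,0]

```text
clock: 22.55
position: [508.5, 6.8, 183.5]
ee_rot: [0.99, -0.144, 0.002, -0.001]
contact_force: [7.5, 2.9, 0.7]
gripper_width: 33.6
grasp_force: 63.2
```

Emit:
arm_command:
  steps: [-0.0077,0,0.0076,0,-0.0072,0,0.008,0,-0.0067,0,0.0085,0,-0.0062,0,0.0088,0,0,0,0,0]

```text
clock: 23.18
position: [482.3, 14.7, 151.2]
ee_rot: [0.99, -0.143, 0.003, -0.001]
contact_force: [5.4, 4.0, 2.5]
gripper_width: 33.8
grasp_force: 64.0
```

Emit:
arm_command:
  steps: [-0.0056,0,0.0092,0,-0.0051,0,0.0096,0,-0.0045,0,0.0098,0,-0.004,0,0.01,0,-0.0032,0,0.0103,0,0,0,0,0]

```text
clock: 23.92
position: [461.4, 21.1, 102.5]
ee_rot: [0.99, -0.144, 0.003, -0.001]
contact_force: [5.1, 1.8, 3.4]
gripper_width: 33.3
grasp_force: 64.3
```

Emit:
arm_command:
  steps: [-0.0027,0,0.0105,0,-0.0021,0,0.0106,0,-0.0014,0,0.0107,0,-0.0008,0,0.0108,0,0,0,0.0073,0,0,0,0,0,0,0,0,0]

```text
clock: 24.8
position: [454.4, 23.2, 52.8]
ee_rot: [0.99, -0.144, 0.002, -0.001]
contact_force: [2.4, 4.1, 5.3]
gripper_width: 33.7
grasp_force: 64.3
```

Run:
```python
from h import *
s=st();im=save('wrist','w7.png');save('scene','s7.png')
hsv=cv2.cvtColor(im,cv2.COLOR_RGB2HSV);m=((hsv[...,0]<6)|(hsv[...,0]>174))&(hsv[...,1]>170)&(hsv[...,2]>60)
k,l,q,ce=cv2.connectedComponentsWithStats(m.astype('uint8'));print([(q[i].tolist(),ce[i].round(1).tolist()) for i in range(1,k) if q[i,4]>300])
c=get_calibration('wrist');y=np.array([np.cos(.29),-np.sin(.29)]);n=np.array([512.7,5]);h=n+115*y
for th in(1.4,1.5,1.571):
  p=np.r_[h-180*np.sin(th)*y,77+180*np.cos(th)];print(th,p,w2px(c,p))
```

```text
24.8 [454.4  23.2  52.8] [[0.959, -0.284, 0.005], [-0.284, -0.959, 0.001], [0.005, -0.002, -1.0]] 33.66396434669288 [2.4 4.1 5.3]
[([263, 315, 102, 104, 8151], [313.5, 368.0])]
1.4 [452.92383537  22.83797186 107.59408572] [317.90157388 409.08040898]
1.5 [450.84622257  23.45795808  89.7326963 ] [317.39123773 374.066316  ]
1.571 [450.41415167  23.58689356  76.96333882] [317.1200808  351.82371927]
```

Emit:
arm_command:
  steps: [0,0,0.003,0,0,0,0.002,0,0,0,0,0,0,0,0,0]

```text
clock: 25.4
position: [454.3, 23.2, 48.1]
ee_rot: [0.99, -0.144, 0.002, -0.001]
contact_force: [2.6, 4.6, 7.5]
gripper_width: 33.8
grasp_force: 64.4
```

Emit:
arm_command:
  steps: [0,0,0.003,0,0,0,0.002,0,0,0,0,0,0,0,0,0]

```text
clock: 25.9
position: [454.6, 23.1, 45.7]
ee_rot: [0.99, -0.144, 0.003, -0.001]
contact_force: [-4.1, 5.4, 29.4]
gripper_width: 33.6
grasp_force: 66.1
```

Run:
```python
from h import *
s=st();im=save('wrist','w8.png')
hsv=cv2.cvtColor(im,cv2.COLOR_RGB2HSV);m=((hsv[...,0]<6)|(hsv[...,0]>174))&(hsv[...,1]>170)&(hsv[...,2]>60)
k,l,q,ce=cv2.connectedComponentsWithStats(m.astype('uint8'));print([(q[i].tolist(),ce[i].round(1).tolist()) for i in range(1,k) if q[i,4]>300])
c=get_calibration('wrist');y=np.array([np.cos(.29),-np.sin(.29)]);n=np.array([512.7,5]);h=n+115*y
for th in(1.4,1.5,1.571):
  p=np.r_[h-180*np.sin(th)*y,77+180*np.cos(th)];print(th,w2px(c,p),389*36/ np.linalg.norm(p-c['cam_to_world'][:3,3]))
a=cv2.imread('pics/s7.png')[190:310,280:400];b=cv2.resize(im[:,:,::-1],(400,300));cv2.imwrite('pics/c2.png',np.vstack([cv2.resize(a,(400,300),interpolation=cv2.INTER_CUBIC),b]))
```

```text
25.9 [454.6  23.1  45.7] [[0.959, -0.284, 0.006], [-0.284, -0.959, 0.001], [0.006, -0.002, -1.0]] 33.61237055547434 [-4.1  5.4 29.4]
[([263, 317, 102, 104, 8124], [313.5, 369.8])]
1.4 [318.23045014 430.08239926] 123.09897939402086
1.5 [317.63610876 390.04445953] 109.01312175961479
1.571 [317.32506498 365.20160422] 100.90233168344625
```

View pics/c2.png

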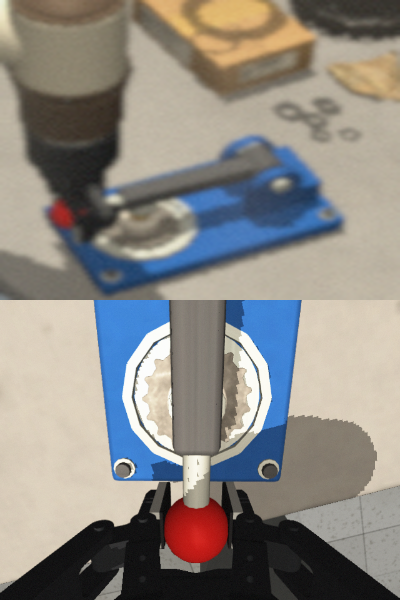

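The lever is at its stop: force jumped to 29 N, and the knob at (314,369), 102 px wide, matches 1.57 rad. The sprocket still sits inside the rim under the bar. Riding back up.

Emit:
arm_command:
  steps: [0,0,-0.003,0,0,0,-0.0073,0,0.0008,0,-0.0108,0,0.0014,0,-0.0107,0,0.0021,0,-0.0106,0,0.0027,0,-0.0105,0,0.0032,0,-0.0103,0,0.004,0,-0.01,0,0.0045,0,-0.0098,0,0.0051,0,-0.0096,0,0.0056,0,-0.0092,0,0,0,0,0]

```text
clock: 27.45
position: [479.7, 15.4, 144.0]
ee_rot: [0.989, -0.146, -0.001, -0.001]
contact_force: [-1.5, 12.0, 4.3]
gripper_width: 33.5
grasp_force: 66.7
```

Emit:
arm_command:
  steps: [0.0062,0,-0.0088,0,0.0067,0,-0.0085,0,0.0072,0,-0.008,0,0.0077,0,-0.0076,0,0.0081,0,-0.0071,0,0.0086,0,-0.0066,0,0.0089,0,-0.0061,0,0.0092,0,-0.0056,0,0.0096,0,-0.005,0,0.0099,0,-0.0044,0,0,0,0,0]

```text
clock: 28.82
position: [559.3, -8.7, 213.5]
ee_rot: [0.99, -0.144, 0.001, -0.001]
contact_force: [-1.9, 9.1, 11.6]
gripper_width: 33.4
grasp_force: 68.7
```

Emit:
arm_command:
  steps: [0.0101,0,-0.0038,0,0.0103,0,-0.0032,0,0.0105,0,-0.0025,0,0.0106,0,-0.002,0,0.0109,0,-0.0013,0,0.006,0,-0.0005,0,0.005,0,-0.0002,0,0,0,0,0,0,0,0,0]

```text
clock: 29.95
position: [603.4, -23.4, 224.9]
ee_rot: [0.99, -0.143, -0.018, 0.0]
contact_force: [-41.7, 24.7, 26.9]
gripper_width: 15.0
grasp_force: 25.8
```

Emit:
arm_command:
  steps: [-0.012,0,0,0,-0.01,0,0,0,-0.01,0,0,0,-0.02,0,0,0,-0.03,0,0,0,-0.03,0,0,0,0,0,0,0,0,0,0,0]

```text
clock: 30.95
position: [512.3, 4.0, 224.6]
ee_rot: [0.989, -0.145, -0.0, 0.0]
contact_force: [0.3, -0.4, -0.3]
gripper_width: 14.8
grasp_force: 0.0
```

Run:
```python
from h import *
s=st();im=save('wrist','w9.png');sc=save('scene','s9.png')
for im in(im,sc):
  hsv=cv2.cvtColor(im,cv2.COLOR_RGB2HSV);m=((hsv[...,0]<6)|(hsv[...,0]>174))&(hsv[...,1]>170)&(hsv[...,2]>60)
  k,l,q,ce=cv2.connectedComponentsWithStats(m.astype('uint8'));print([(q[i].tolist(),ce[i].round(1).tolist()) for i in range(1,k) if q[i,4]>60])
d=get_calibration('scene');c=get_calibration('wrist');y=np.array([np.cos(.29),-np.sin(.29)]);n=np.array([512.7,5]);h=n+115*y
for th in(0,.1,.2):
  p=np.r_[h-180*np.sin(th)*y,77+180*np.cos(th)];print(th,w2px(c,p),w2px(d,p))
p=[512.7,5,42];print(w2px(c,p))
```

```text
30.95 [512.3   4.  224.6] [[0.958, -0.286, -0.001], [-0.286, -0.958, -0.001], [-0.001, 0.001, -1.0]] 14.81804362716313 [ 0.3 -0.4 -0.3]
[([250, 0, 119, 37, 3098], [309.0, 14.6])]
[([489, 123, 15, 17, 154], [496.7, 131.4]), ([358, 204, 12, 12, 115], [363.3, 209.5])]
0 [312.41518588 -47.58557423] [363.37975041 210.39908296]
0.1 [312.49753882  34.87353612] [357.29121748 212.67422241]
0.2 [312.57804437 107.23641755] [351.17738955 215.43744883]
[312.94405017 203.50379475]
```

The lever is upright (scene knob (363,209.5) against a predicted (363.4,210.4)). I've used my picture views, so I'll check the sprocket numerically.

Run:
```python
from h import *
s=st();im=save('wrist','w10.png');c=get_calibration('wrist');print(s['contact_force'])
g=cv2.medianBlur(cv2.cvtColor(im,cv2.COLOR_RGB2GRAY),3)
print('rim pred',w2px(c,[512.7,5,27]),'disc pred',w2px(c,[512.7,5,28]),'hub',w2px(c,[512.7,5,42]),'px/mm',w2px(c,[522.7,5,42])-w2px(c,[512.7,5,42]))
r=g[130:290,220:410]
for lo,hi in((15,26),(38,47),(48,66)):
  q=cv2.HoughCircles(r,cv2.HOUGH_GRADIENT,1,8,param1=100,param2=12,minRadius=lo,maxRadius=hi)
  print(None if q is None else (q[0][:4]+[220,130,0]).round(1).tolist())
```

```text
31.05 [512.7   4.1 224.5] [[0.958, -0.286, -0.001], [-0.286, -0.958, -0.001], [-0.001, 0.001, -1.0]] 15.070079332707794 [ 0.2 -0.  -1.1]
[ 0.19630899 -0.02616878 -1.06724232]
rim pred [313.04346574 199.49678804] disc pred [313.04340313 199.75360468] hub [313.04248985 203.50284095] px/mm [ -3.37501007 -10.98920794]
[[312.5, 204.5, 19.4], [293.5, 221.5, 24.3], [285.5, 210.5, 25.4], [346.5, 202.5, 21.0]]
[[312.5, 197.5, 45.3], [318.5, 204.5, 44.2], [309.5, 207.5, 44.2], [303.5, 196.5, 46.4]]
[[310.5, 198.5, 53.1], [311.5, 206.5, 60.6], [302.5, 201.5, 63.1], [306.5, 188.5, 55.5]]
```

The hub is found at (312.5,204.5), within about 1 mm of the nest centre and at the right height. Handing in.

```bash
python3 -c "
from bench import *
print(job_done())"
```

```text
the job is handed in; nothing more can be done
None
```

I handed the job in at about 31 s: by camera and force readings, the sprocket lies in the nest, was stamped at the lever's stop, and the lever is back upright. The knob slipped from the fingers once early in the first pull and once near the top on the way back, when the fingers briefly pushed on the lever with about 40 N sideways. I got no verdict back and did not re-check the bystanders.

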